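# Sweep the loose jar lids into the open-fronted tray

### The job

After the bottling lesson three jar lids lie loose on the bench: sweep them along the bench with your fingertips, in through the open front of the low steel tray, until all three lie flat and wholly inside it. Only push them, do not pick up or lift any, and leave the rubber sink plug and the kitchen timer beside them where they are.

Things in the scene. Friction and masses are not known exactly. Their poses are not given: they have to be found in the camera images.
- tray: low steel tray, fixed, open at the front and top; 160 mm deep (x), 274 mm wide (y). Origin under its middle at bench height; x points level from open front to back wall, z up. Front edge at x = -80 mm; a ramp rises 2 mm up to x = -50, then a flat floor 2 mm above the bench. Walls 4 mm thick, 33 mm high: sides from x = -65, back's inner face at x = +76; wire handle behind it to x = +103.
- lid_0: first jar lid: plain dark-grey steel disc 40 mm in diameter and 14 mm high with a finely ribbed rim, about 25 g, loose, lying flat on the bench, right way up. Origin at the centre of its underside, z up. It slides under a light push at mid-height; pushed with a flat finger side it runs straight along the push.
- lid_1: second jar lid: plain dark-grey steel disc 40 mm in diameter and 14 mm high with a finely ribbed rim, about 25 g, loose, lying flat on the bench, right way up. Origin at the centre of its underside, z up. It slides under a light push at mid-height; pushed with a flat finger side it runs straight along the push.
- lid_2: third jar lid: plain dark-grey steel disc 40 mm in diameter and 14 mm high with a finely ribbed rim, about 25 g, loose, lying flat on the bench, right way up. Origin at the centre of its underside, z up. It slides under a light push at mid-height; pushed with a flat finger side it runs straight along the push.
- plug: bystander, not to be moved: black rubber sink plug, round, 54 mm in diameter, 28 mm high with its ring, loose, standing among the lids. Origin at the centre of its underside. A lid's straight way parallel to the tray's x axis clears the plug by about 9 mm or more.
- timer: bystander, not to be moved: round white kitchen timer, 68 mm in diameter, 50 mm high, loose, to the left of the lids near the blue scrubber (another like it stands far back by the tape). Origin at the centre of its underside.
Mind the look-alikes: they are no part of the job. Leave any purple, red or turquoise look-alike of the lid_0 alone.

How it is judged:
At the end, for the whole second after the job is handed in: Each lid's centre is behind the ramp (more than 30 mm in from the tray's front edge), between the side walls, flat (tilt under 0.2 rad) on the tray floor and at rest; the plug and the timer are upright and within 30 mm of where they started (x of lid_0 in the frame of tray between -0.05 and 0.08 m and y of lid_0 in the frame of tray between -0.135 and 0.135 m and height (world z) of each of lid_0, lid_1, lid_2 below 0.01 m and angle between each of lid_0, lid_1, lid_2's own z axis and vertical below 0.2 rad and linear speed of each of lid_0, lid_1, lid_2 below 0.02 m/s and x of lid_1 in the frame of tray between -0.05 and 0.08 m and y of lid_1 in the frame of tray between -0.135 and 0.135 m and x of lid_2 in the frame of tray between -0.05 and 0.08 m and y of lid_2 in the frame of tray between -0.135 and 0.135 m and distance of each of plug, timer from where it was at the start of the episode below 0.03 m and angle between each of plug, timer's own z axis and vertical below 0.3 rad); the robot touches nothing.
It fails at once if a jar lid is lifted (its underside centre more than 18 mm above the bench) (height (world z) of any of lid_0, lid_1, lid_2 above 0.018 m).
It fails at once if the plug or the timer is pushed more than 30 mm away, lifted or tipped (distance of any of plug, timer from where it was at the start of the episode above 0.03 m or angle between any of plug, timer's own z axis and vertical above 0.3 rad).
It also fails if it takes over 64 s, if anything falls off the work surface, if the arm or the gripper's body presses on something with over 40 N, if the wrist force passes 120 N, or if a joint passes its speed limit or range.

### The arm

A 7-joint arm with a two-finger parallel gripper is mounted at the origin on a cart in front of the work surface, level with it; the furniture and walls round the work are solid. World frame = base frame: x ahead of the robot, y to its left, z up, the work surface at z = 0. Lengths are in m, angles in rad, forces in N, time in s.
With the tool pointing down it reaches from about 0.4 to 0.85 m from the base axis. Payload 4.5 kg.
Tool frame: the origin (TCP) lies at the very end of the fingers, on their centre line; the grasp point (between the pads) lies 19 mm behind it (r.grip_point_offset is the distance from the TCP to the grasp point, in m); z points along the fingers, y is the line along which they close (so a half turn about z gives the same grasp; the last joint's range is limited). The gripper opens to 88 mm and grips with 3 to 60 N. Pads are 18 mm wide; open, the fingers measure 123 mm over their backs; the gripper's body (75 mm by 187 mm) begins 45 mm behind the grasp point.
Start: joints at [-1.151, 0.689, -0.195, 1.565, 0.157, 0.902, -0.215], TCP at [0.235, 0.579, 0.239] pointing down, gripper open.
Joint ranges: [-3.01, 3.01], [-0.46, 2.08], [-1.47, 1.51], [0.13, 2.56], [-1, 4.14], [0.04, 2.09], [-2.66, 2.66]. Speed limits (rad/s): [2.57, 2.57, 3.14, 3.14, 3.14, 3.14, 3.14].

### API

Orientations are given as a unit quaternion [x, y, z, w].
In Python, from plant import r gives the robot as it stands.
- The arm moves only by the tool carry_out, never from a script. Its argument "rows" is a list of rows, each a list of 3 entries, a list of its own where there are three numbers: the shift along the tool's x, y, z in cm, then the turn, a rotation vector about the tool's x, y, z in degrees, then the closure, from 0 (fully open) to 1 (shut). A call has 1 to 12 rows; each row is the pose to reach, as a shift and turn from the pose commanded when the call began, along the tool's axes at that moment; what a row does not reach only later rows make up. A row lasts 1/10 s, in which the tool goes at most 50 mm and 8.59 degrees, less where a joint would pass 70% of its speed; a pose out of reach is approached as far as the arm can. A call with a gripper value outside its range is refused whole. The fingers move at their own pace and stop on an object; "newtons" is the grip in N (left out, the last holds). Time passes only in rows, so rows that repeat a pose let the fingers close. It gives the time, the measured TCP pose, the force, the opening and the grip force at its end, in the units of the state.
- r.get_state(): the state, without advancing time (a new reading comes with each control period).
- r.snapshot(name): name is "scene" or "top"; returns a dict with "image" (384x512x3 uint8, red, green, blue), "fx", "fy", "cx", "cy" (pixels), "pose" (4x4, takes a point from camera to world coordinates). Camera axes: x right, y up, looking along -z (the intrinsics and any distortion apply to the point x, -y, -z); pixel columns grow to the right and rows downward; lengths in m; the calibration is good to about 2 mm. A picture is of the moment at which its call begins. There is no depth.
- r.finish_job(): hands the job in; it is judged then, once.
The state is a dict: "clock": time; "q": joint angles; "qd": joint speeds; "joint_torque": joint torques, N m; "tool_pos": TCP position; "eef_rot": TCP orientation; "contact_force": force on the tool from outside, world axes, zero at the start; "moment": the same for the moment, N m; "opening": opening from 0.0 (shut) to 1.0 (fully open); "finger_force": force on a finger pad.
Only numpy, scipy, OpenCV 4.12 (cv2) and the standard library are available. Lean on these libraries where they do the work, as an engineer would, in place of code of your own. Each camera call takes 0.05 s, during which the arm holds its last target. There are 200 camera calls.

## Working session

There is one attempt and no reset: what is moved stays moved. The work goes in short steps, Python scripts to look and compute and a tool call to move; the robot and the scene stay as the last step left them, time stands still between calls to the robot, and variables do not carry over. Pictures are saved under pics/ and viewed, at most 10 in all, crops included, and the job is handed in when it is done.

Besides the shell and the picture viewer there is one more tool, called after "Call:" as name(argument=value, ...) on one line, values as JSON. carry_out: Moves the arm, as the interface text tells. Its arguments: {"type":"object","properties":{"rows":{"type":"array"},"newtons":{"type":"number"}},"required":["rows"]}

```bash
mkdir -p pics
python3 - <<'E'
from plant import r
import cv2,numpy as np,pickle
S={}
for n in("scene","top"):
    s=r.snapshot(n);S[n]=s
    cv2.imwrite(f"pics/{n}0.png",cv2.resize(s["image"][:,:,::-1],(800,600),interpolation=cv2.INTER_CUBIC))
    print(n,[s[k] for k in("fx","fy","cx","cy")],np.round(s["pose"],3).tolist(),[k for k in s])
pickle.dump(S,open("s0.pkl","wb"))
print(r.get_state())
E
```

```text
scene [479.261214100739, 479.261214100739, 249.4161635143471, 192.48586806297146] [[-0.564, 0.422, -0.71, -0.366], [-0.826, -0.313, 0.469, 0.616], [-0.025, 0.851, 0.525, 0.685], [0.0, 0.0, 0.0, 1.0]] ['image', 'fx', 'fy', 'cx', 'cy', 'pose']
top [439.1901063779804, 439.1901063779804, 256.08070788535457, 192.70775953677148] [[-0.0, 0.993, -0.116, 0.381], [-1.0, 0.0, 0.005, 0.044], [0.005, 0.116, 0.993, 1.032], [0.0, 0.0, 0.0, 1.0]] ['image', 'fx', 'fy', 'cx', 'cy', 'pose']
{'clock': 0.1, 'q': array([-1.15121332,  0.68986798, -0.19451558,  1.5661963 ,  0.15729796,
        0.90247083, -0.2151579 ]), 'qd': array([-0.00168916, -0.00239386, -0.00152251, -0.00536027, -0.00125235,
        0.00160211, -0.00238388]), 'joint_torque': array([-3.46784807e-03, -5.28502750e+01, -1.27151381e+00, -1.53838831e+01,
       -5.25203138e-02,  1.96652720e-03,  4.00181409e-05]), 'tool_pos': array([0.23501668, 0.57855463, 0.23802181]), 'eef_rot': array([ 1.91693446e-01,  9.81454543e-01, -7.70879425e-04, -9.33753809e-05]), 'contact_force': array([-0.09979448,  1.03041463, -0.82664885]), 'moment': array([ 0.01626799, -0.02699302, -0.01339641]), 'finger_force': 0.0, 'opening': 1.0013017504364778}
```

View pics/top0.png

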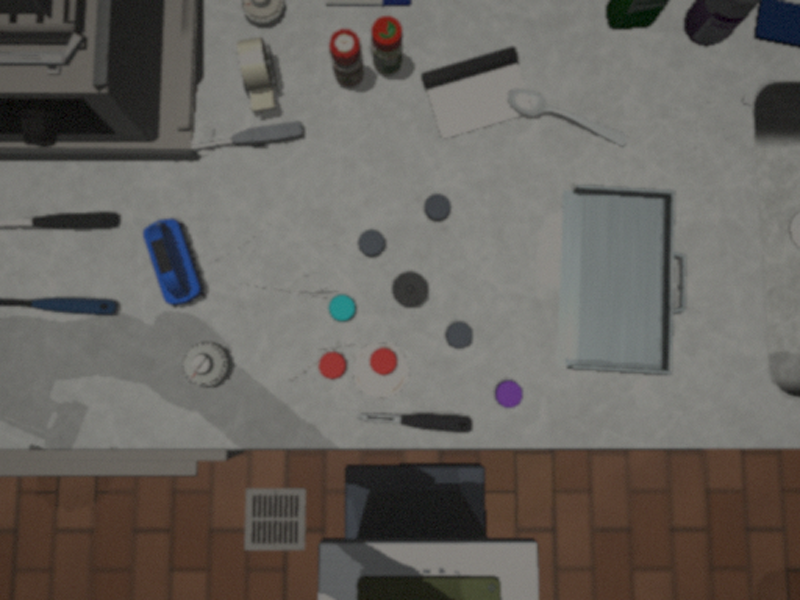

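View pics/scene0.png

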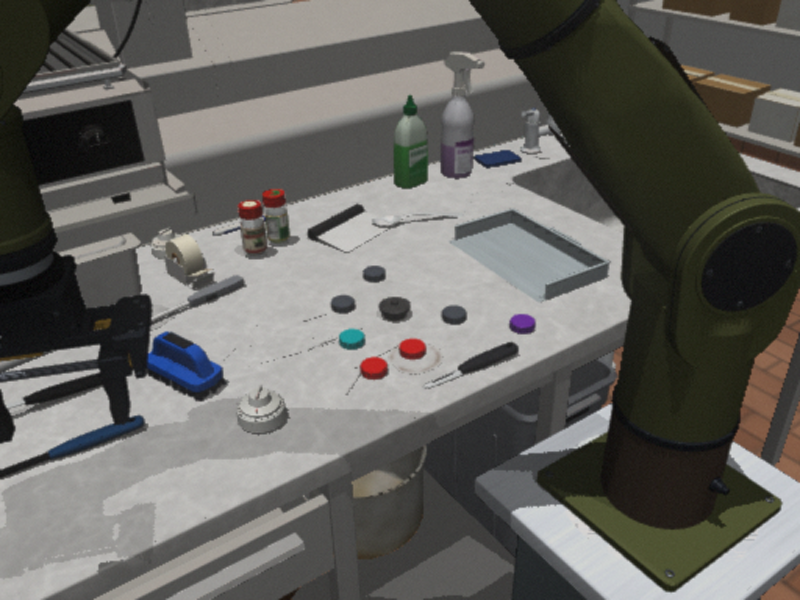

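The top view (800x600 px) shows the tray with its open front facing left.
- **Dark grey lids (chosen):** (437,207), (371,243) and (459,334).
- **Could be mistaken for a lid:** black plug (410,289), turquoise (342,307), reds (384,361) and (332,365), purple (508,393).
- **Timers:** (207,364), near the scrubber. The look-alike is at (263,8), by the tape.

Next I'll measure positions and check the choice in a close crop.

```bash
cat > h.py <<'E'
import numpy as np,cv2
def px2w(s,u,v,z):
    P=s["pose"];d=P[:3,:3]@np.array([(u-s["cx"])/s["fx"],-(v-s["cy"])/s["fy"],-1.]);o=P[:3,3]
    return o+d*(z-o[2])/d[2]
def disc(s,u,v,z,thr=95,h=16):
    g=cv2.cvtColor(s["image"],cv2.COLOR_RGB2GRAY);u0,v0=int(u)-h,int(v)-h
    m=(g[v0:v0+2*h,u0:u0+2*h]<thr).astype(np.uint8)
    n,l,st,c=cv2.connectedComponentsWithStats(m)
    i=1+np.argmax(st[1:,4]);return px2w(s,c[i][0]+u0,c[i][1]+v0,z),st[i]
E
python3 - <<'E'
import pickle;from h import *
S=pickle.load(open("s0.pkl","rb"));s=S["top"];k=512/800
for n,u,v,z in[("A",437,207,.014),("B",371,243,.014),("C",459,334,.014),("plug",410,289,.02)]:
    w,st=disc(s,u*k,v*k,z);print(n,w.round(4),st)
for n,u,v,z in[("timer",207,364,.04),("turq",342,307,.014),("red1",384,361,.014),("red2",332,365,.014),("purple",508,393,.014),
 ("trayBackL",671,189,.033),("trayBackR",669,372,.033),("trayFL",574,188,.033),("trayFR",569,368,.033),("frontL",566,200,0),("frontR",562,360,0),("scrub",172,260,.04),("knife end",470,424,.01),("edge",430,448,0)]:
    print(n,px2w(s,u*k,v*k,z).round(3))
im=s["image"][110:270,200:440,::-1]
cv2.imwrite("pics/c.png",cv2.resize(im,(800,533),interpolation=cv2.INTER_CUBIC))
E
```

```text
A [ 0.6435 -0.0168  0.014 ] [  9   8  17  18 239]
B [0.5882 0.082  0.014 ] [  8   8  18  18 243]
C [ 0.45   -0.0477  0.014 ] [  8   9  17  17 240]
plug [0.517  0.0244 0.02  ] [  5   6  23  23 433]
timer [0.406 0.317 0.04 ]
turq [0.491 0.126 0.014]
red1 [0.411 0.063 0.014]
red2 [0.405 0.14  0.014]
purple [ 0.364 -0.12   0.014]
trayBackL [ 0.667 -0.367  0.033]
trayBackR [ 0.394 -0.351  0.033]
trayFL [ 0.668 -0.221  0.033]
trayFR [ 0.4   -0.206  0.033]
frontL [ 0.659 -0.217  0.   ]
frontR [ 0.413 -0.204  0.   ]
scrub [0.557 0.373 0.04 ]
knife end [ 0.319 -0.064  0.01 ]
edge [ 0.283 -0.005  0.   ]
```

View pics/c.png

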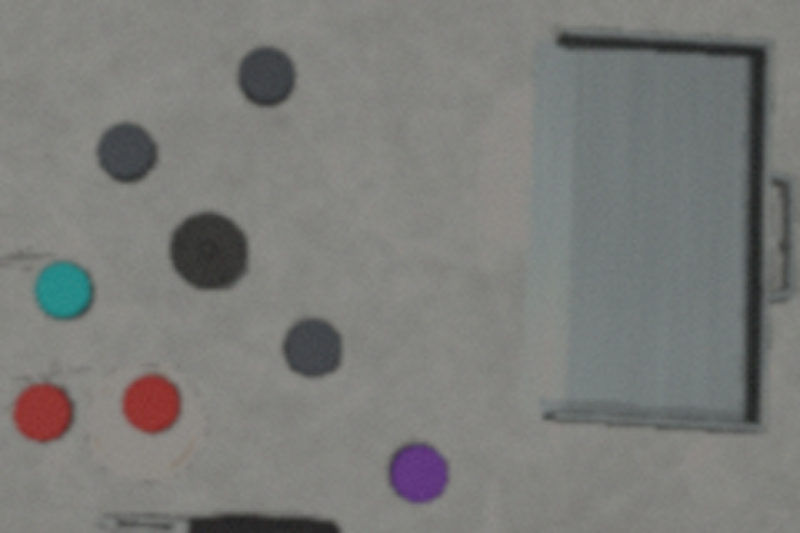

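The crop confirms three grey lids; the larger, blacker disc with a ring is the plug. The measured lid diameter is about 40 mm, which matches. The tray's x axis points roughly along world -y. I'll write a helper that converts targets into tool-frame shifts.

```bash
cat >> h.py <<'E'
from scipy.spatial.transform import Rotation as R
TX=np.array([-.055,-.998,0.]);TY=np.array([.998,-.055,0.]);T0=np.array([.535,-.279,0.])
Rt=R.from_matrix(np.c_[-TX,TY,[0,0,-1]])
def totray(p): d=np.asarray(p)-T0; return np.array([d@TX,d@TY])
def go(r,*targets):
    st=r.get_state();R0=R.from_quat(st["eef_rot"]);p0=st["tool_pos"]
    print("t",st["clock"],"pos",p0.round(4),"turn",(R0.inv()*Rt).as_rotvec(degrees=True).round(1),"F",st["contact_force"].round(1),"open",round(st["opening"],3))
    for t in targets: print(t,"->cm",(R0.inv().apply(np.array(t)-p0)*100).round(2))
E
python3 - <<'E'
from plant import r;from h import *
go(r,(.588,.135,.1))
for n,p in dict(A=(.6435,-.0168,0),B=(.5882,.082,0),C=(.45,-.0477,0)).items():print(n,totray(p).round(3))
E
```

```text
t 0.1 pos [0.235  0.5786 0.238 ] turn [-0.1  0.1 71.1] F [-0.1  1.  -0.8] open 1.001
(0.588, 0.135, 0.1) ->cm [-49.39 -27.79  13.85]
A [-0.268  0.094]
B [-0.363  0.033]
C [-0.226 -0.098]
```

Call:
carry_out(rows=[[[-10, -5.6, 0], [0, 0, 8], 0.4], [[-20, -11.2, 0], [0, 0, 24], 0.77], [[-30, -17, 4], [0, 0, 40], 0.77], [[-40, -22.4, 8], [0, 0, 55], 0.77], [[-49.4, -27.8, 13.8], [0, 0, 71.1], 0.77], [[-49.4, -27.8, 13.8], [0, 0, 71.1], 0.77], [[-49.4, -27.8, 13.8], [0, 0, 71.1], 0.77], [[-49.4, -27.8, 13.8], [0, 0, 71.1], 0.77], [[-49.4, -27.8, 13.8], [0, 0, 71.1], 0.77], [[-49.4, -27.8, 13.8], [0, 0, 71.1], 0.77], [[-49.4, -27.8, 13.8], [0, 0, 71.1], 0.77], [[-49.4, -27.8, 13.8], [0, 0, 71.1], 0.77]])

```text
clock: 1.3
tool_pos: [0.5896, 0.1319, 0.0994]
eef_rot: [0.728, 0.686, -0.001, 0.0]
contact_force: [0.2, 0.7, 0.9]
opening: 0.231
finger_force: 0.0
```

Run:
```python
from plant import r;from h import *
go(r,(.588,.135,.006)); print(r.get_state()["q"].round(2))
```

```text
t 1.3 pos [0.5896 0.1319 0.0994] turn [-0.   0.1 -0.2] F [0.2 0.7 0.9] open 0.231
(0.588, 0.135, 0.006) ->cm [ 0.32 -0.17  9.34]
[-0.32  0.85  0.04  1.75 -0.06  0.55 -0.3 ]
```

Call:
carry_out(rows=[[[0.3, -0.1, 3], [0, 0, 0], 0.77], [[0.3, -0.1, 6], [0, 0, 0], 0.77], [[0.3, -0.1, 8], [0, 0, 0], 0.77], [[0.3, -0.1, 9.2], [0, 0, 0], 0.77], [[0.3, -0.1, 9.2], [0, 0, 0], 0.77]])

```text
clock: 1.8
tool_pos: [0.5862, 0.1385, 0.0071]
eef_rot: [0.727, 0.687, -0.001, -0.001]
contact_force: [-0.4, 0.0, -0.2]
opening: 0.228
finger_force: 0.0
```

Run:
```python
from plant import r;from h import *
import cv2
go(r,(.588,.135,.006),tuple(T0+.0*TX+.033*TY-.029*TX+[0,0,.006]))
s=r.snapshot("top");cv2.imwrite("pics/d.png",cv2.resize(s["image"][90:270,190:450,::-1],(780,540),interpolation=cv2.INTER_CUBIC))
```

```text
t 1.8 pos [0.5862 0.1385 0.0071] turn [-0.2  0.1 -0. ] F [-0.4  0.  -0.2] open 0.228
(0.588, 0.135, 0.006) ->cm [-0.34  0.2   0.11]
(np.float64(0.5695290000000001), np.float64(-0.251873), np.float64(0.006)) ->cm [-39.07   0.52   0.14]
```

View pics/d.png

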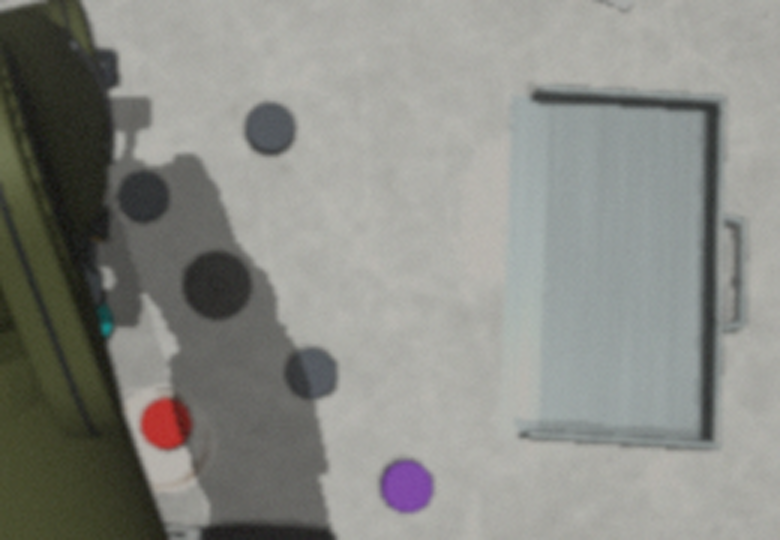

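The tool is behind lid B, at (143,195) in the crop. All three lids and the plug are undisturbed, so I'll start pushing.

Call:
carry_out(rows=[[[-0.5, 0.1, 0], [0, 0, 0], 0.77], [[-1.2, 0.2, 0], [0, 0, 0], 0.77], [[-2.0, 0.2, 0], [0, 0, 0], 0.77], [[-3, 0.2, 0], [0, 0, 0], 0.77], [[-4, 0.2, 0], [0, 0, 0], 0.77], [[-5.2, 0.2, 0], [0, 0, 0], 0.77], [[-6.4, 0.2, 0], [0, 0, 0], 0.77], [[-7.6, 0.2, 0], [0, 0, 0], 0.77], [[-8.8, 0.2, 0], [0, 0, 0], 0.77], [[-10, 0.2, 0], [0, 0, 0], 0.77], [[-11.2, 0.2, 0], [0, 0, 0], 0.77], [[-12.4, 0.2, 0], [0, 0, 0], 0.77]])

```text
clock: 3.05
tool_pos: [0.5824, 0.0138, 0.0087]
eef_rot: [0.727, 0.687, 0.0, -0.0]
contact_force: [-0.3, 1.0, 1.2]
opening: 0.229
finger_force: 0.2
```

Run:
```python
from plant import r;from h import *
go(r,tuple(T0+.033*TY-.029*TX+[0,0,.006]))
s=r.snapshot("top");cv2.imwrite("pics/e.png",cv2.resize(s["image"][90:270,190:450,::-1],(780,540),interpolation=cv2.INTER_CUBIC))
```

```text
t 3.05 pos [0.5824 0.0138 0.0087] turn [-0.  -0.  -0.1] F [-0.3  1.   1.2] open 0.229
(np.float64(0.5695290000000001), np.float64(-0.251873), np.float64(0.006)) ->cm [-26.59   0.2    0.27]
```

View pics/e.png

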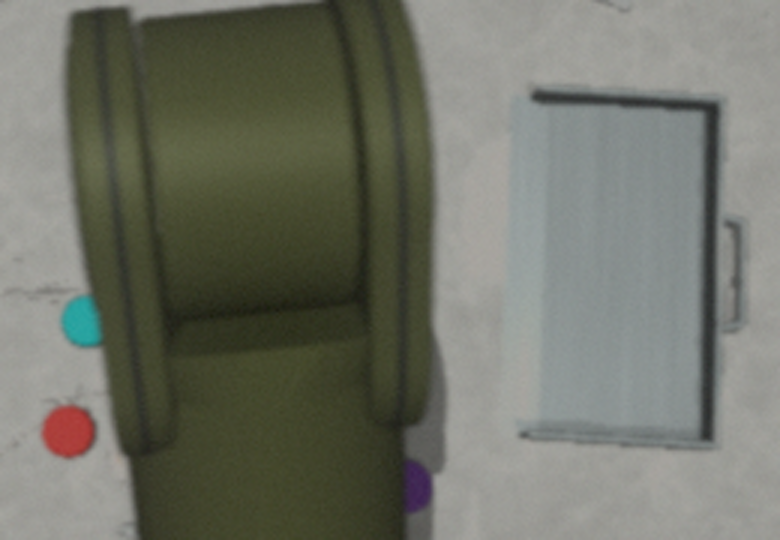

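The arm hides the lids here, but the light 1 N contact fits a lid being pushed. I'll continue.

Call:
carry_out(rows=[[[-1.2, 0, 0.1], [0, 0, 0], 0.77], [[-2.4, 0, 0.1], [0, 0, 0], 0.77], [[-3.6, 0, 0.1], [0, 0, 0], 0.77], [[-4.8, 0, 0.1], [0, 0, 0], 0.77], [[-6, 0, 0.1], [0, 0, 0], 0.77], [[-7.2, 0, 0.1], [0, 0, 0], 0.77], [[-8.4, 0, 0.1], [0, 0, 0], 0.77], [[-9.6, 0, 0.1], [0, 0, 0], 0.77], [[-10.8, 0, 0.1], [0, 0, 0], 0.77], [[-12, 0, 0.1], [0, 0, 0], 0.77], [[-13.2, 0, 0.1], [0, 0, 0], 0.77], [[-14.4, 0, 0.1], [0, 0, 0], 0.77]])

```text
clock: 4.3
tool_pos: [0.5744, -0.13, 0.0077]
eef_rot: [0.727, 0.687, 0.0, 0.0]
contact_force: [0.6, -0.1, 0.4]
opening: 0.228
finger_force: 0.1
```

Call:
carry_out(rows=[[[-1.2, 0, 0], [0, 0, 0], 0.77], [[-2.4, 0, 0], [0, 0, 0], 0.77], [[-3.6, 0, 0], [0, 0, 0], 0.77], [[-4.8, 0, 0], [0, 0, 0], 0.77], [[-6, 0, 0], [0, 0, 0], 0.77], [[-7.2, 0, 0], [0, 0, 0], 0.77], [[-8.4, 0, 0], [0, 0, 0], 0.77], [[-9.6, 0, 0], [0, 0, 0], 0.77], [[-10.6, 0, 0], [0, 0, 0], 0.77], [[-11.4, 0, 0], [0, 0, 0], 0.77], [[-12, 0, 0], [0, 0, 0], 0.77], [[-12.3, 0, 0], [0, 0, 0], 0.77]])

```text
clock: 5.5
tool_pos: [0.5675, -0.2525, 0.0077]
eef_rot: [0.727, 0.687, -0.0, 0.0]
contact_force: [-0.9, 1.4, 0.4]
opening: 0.23
finger_force: 0.1
```

Call:
carry_out(rows=[[[0, 0, 0], [0, 0, 0], 0.77], [[1, 0, 0], [0, 0, 0], 0.77], [[2.5, 0, -2], [0, 0, 0], 0.77], [[4, 0, -6], [0, 0, 0], 0.77], [[5, 0, -10], [0, 0, 0], 0.77], [[10, 0, -10], [0, 0, 0], 0.77], [[14, 0, -10], [0, 0, 0], 0.77], [[18, 0, -10], [0, 0, 0], 0.77], [[22, 0, -10], [0, 0, 0], 0.77], [[26, 0, -10], [0, 0, 0], 0.77], [[30, 0, -10], [0, 0, 0], 0.77], [[30, 0, -10], [0, 0, 0], 0.77]])

```text
clock: 6.7
tool_pos: [0.5838, 0.0587, 0.1077]
eef_rot: [0.722, 0.692, 0.003, -0.002]
contact_force: [0.6, 0.8, 0.6]
opening: 0.234
finger_force: 0.0
```

Run:
```python
from plant import r;from h import *
# A push start
go(r,(.6435,.035,.1))
s=r.snapshot("top");cv2.imwrite("pics/f.png",cv2.resize(s["image"][90:270,190:450,::-1],(780,540),interpolation=cv2.INTER_CUBIC))
```

```text
t 6.7 pos [0.5838 0.0587 0.1077] turn [-0.  -0.4  0.7] F [0.6 0.8 0.6] open 0.234
(0.6435, 0.035, 0.1) ->cm [-2.12  6.07  0.75]
```

View pics/f.png

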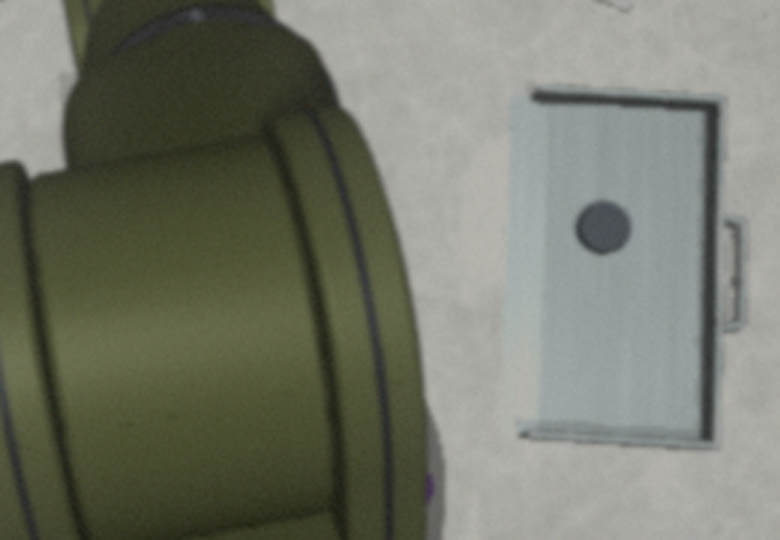

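Lid B is flat in the tray, at (603,228) in the crop. Next is lid A.

Call:
carry_out(rows=[[[-0.4, 3, 0], [0, 0, 0], 0.77], [[-0.4, 6, 0], [0, 0, 0], 0.77], [[-0.4, 6, 0], [0, 0, 0], 0.77], [[-0.4, 6, 0], [0, 0, 0], 0.77]])

```text
clock: 7.15
tool_pos: [0.6434, 0.0394, 0.1073]
eef_rot: [0.727, 0.687, -0.001, -0.0]
contact_force: [-0.9, -0.0, -0.1]
opening: 0.227
finger_force: 0.0
```

Run:
```python
from plant import r;from h import *
go(r,(.6435,.035,.007))
```

```text
t 7.15 pos [0.6434 0.0394 0.1073] turn [-0.1  0.  -0.1] F [-0.9 -0.  -0.1] open 0.227
(0.6435, 0.035, 0.007) ->cm [-0.43  0.04 10.03]
```

Call:
carry_out(rows=[[[0, 0, 4], [0, 0, 0], 0.77], [[0, 0, 8], [0, 0, 0], 0.77], [[0, 0, 10], [0, 0, 0], 0.77], [[0, 0, 10], [0, 0, 0], 0.77], [[-0.6, 0, 10], [0, 0, 0], 0.77], [[-1.4, 0, 10], [0, 0, 0], 0.77], [[-2.2, 0, 10], [0, 0, 0], 0.77], [[-3, 0, 10], [0, 0, 0], 0.77], [[-4, 0, 10], [0, 0, 0], 0.77], [[-5.2, 0, 10], [0, 0, 0], 0.77], [[-6.4, 0, 10], [0, 0, 0], 0.77], [[-7.6, 0, 10], [0, 0, 0], 0.77]])

```text
clock: 8.35
tool_pos: [0.6396, -0.0369, 0.0077]
eef_rot: [0.727, 0.687, -0.0, 0.0]
contact_force: [0.1, -0.1, 0.3]
opening: 0.225
finger_force: 0.2
```

Call:
carry_out(rows=[[[-1.2, 0, 0], [0, 0, 0], 0.77], [[-2.4, -0.1, 0], [0, 0, 0], 0.77], [[-3.6, -0.2, 0], [0, 0, 0], 0.77], [[-4.8, -0.3, 0], [0, 0, 0], 0.77], [[-6, -0.4, 0], [0, 0, 0], 0.77], [[-7.2, -0.5, 0], [0, 0, 0], 0.77], [[-8.4, -0.6, 0], [0, 0, 0], 0.77], [[-9.6, -0.6, 0], [0, 0, 0], 0.77], [[-10.8, -0.6, 0], [0, 0, 0], 0.77], [[-12, -0.6, 0], [0, 0, 0], 0.77], [[-13.2, -0.6, 0], [0, 0, 0], 0.77], [[-14.4, -0.6, 0], [0, 0, 0], 0.77]])

```text
clock: 9.55
tool_pos: [0.6257, -0.1799, 0.0077]
eef_rot: [0.727, 0.687, 0.0, -0.0]
contact_force: [-0.3, -0.4, 0.8]
opening: 0.234
finger_force: 0.2
```

Run:
```python
from plant import r;from h import *
go(r,tuple(T0+.088*TY-.029*TX+[0,0,.007]))
```

```text
t 9.55 pos [ 0.6257 -0.1799  0.0077] turn [ 0. -0. -0.] F [-0.3 -0.4  0.8] open 0.234
(np.float64(0.6244190000000001), np.float64(-0.254898), np.float64(0.007)) ->cm [-7.49  0.29  0.07]
```

Call:
carry_out(rows=[[[-1.2, 0, 0], [0, 0, 0], 0.77], [[-2.4, 0, 0], [0, 0, 0], 0.77], [[-3.6, 0, 0], [0, 0, 0], 0.77], [[-4.8, 0, 0], [0, 0, 0], 0.77], [[-5.8, 0, 0], [0, 0, 0], 0.77], [[-6.6, 0, 0], [0, 0, 0], 0.77], [[-7.2, 0, 0], [0, 0, 0], 0.77], [[-7.5, 0, 0], [0, 0, 0], 0.77], [[-7.5, 0, 0], [0, 0, 0], 0.77], [[-6.5, 0, 0], [0, 0, 0], 0.77], [[-5, 0, -2], [0, 0, 0], 0.77], [[-3, 0, -6], [0, 0, 0], 0.77]])

```text
clock: 10.75
tool_pos: [0.6215, -0.207, 0.0653]
eef_rot: [0.727, 0.687, -0.002, -0.003]
contact_force: [0.4, -0.2, 0.6]
opening: 0.235
finger_force: 0.0
```

Run:
```python
from plant import r;from h import *
go(r,(.45,0.005,.1))
```

```text
t 10.75 pos [ 0.6215 -0.207   0.0653] turn [-0.4 -0.1 -0. ] F [ 0.4 -0.2  0.6] open 0.235
(0.45, 0.005, 0.1) ->cm [ 20.22 -18.33  -3.31]
```

Call:
carry_out(rows=[[[2, -2, -3.3], [0, 0, 0], 0.77], [[5, -5, -3.3], [0, 0, 0], 0.77], [[8, -8, -3.3], [0, 0, 0], 0.77], [[11, -10, -3.3], [0, 0, 0], 0.77], [[14, -13, -3.3], [0, 0, 0], 0.77], [[17, -16, -3.3], [0, 0, 0], 0.77], [[20.0, -18.3, -3.3], [0, 0, 0], 0.77], [[20.0, -18.3, -3.3], [0, 0, 0], 0.77], [[20.0, -18.3, -3.3], [0, 0, 0], 0.77], [[20.0, -18.3, -3.3], [0, 0, 0], 0.77]])

```text
clock: 11.75
tool_pos: [0.4536, 0.0007, 0.1009]
eef_rot: [0.727, 0.687, 0.001, 0.001]
contact_force: [0.0, 0.0, 0.7]
opening: 0.231
finger_force: 0.0
```

Run:
```python
from plant import r;from h import *
go(r,(.45,0.003,.007))
s=r.snapshot("top");cv2.imwrite("pics/g.png",cv2.resize(s["image"][90:270,190:450,::-1],(780,540),interpolation=cv2.INTER_CUBIC))
```

```text
t 11.75 pos [0.4536 0.0007 0.1009] turn [ 0.1  0.  -0.1] F [0.  0.  0.7] open 0.231
(0.45, 0.003, 0.007) ->cm [ 0.21 -0.38  9.39]
```

View pics/g.png

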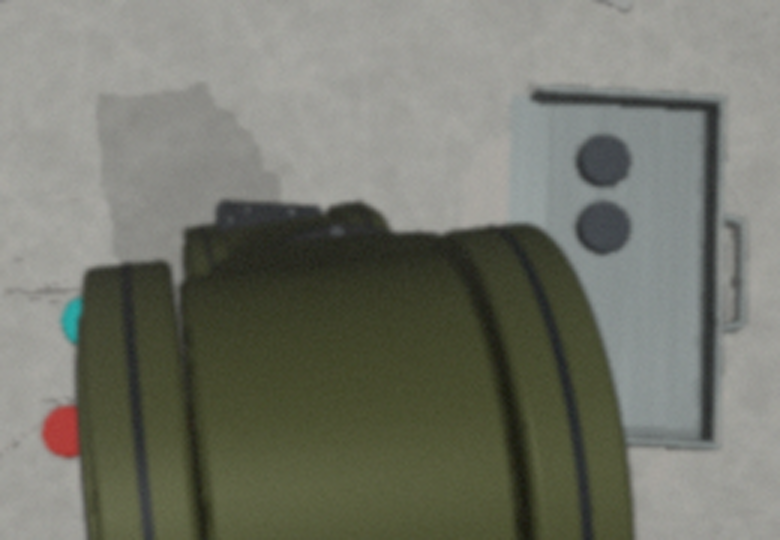

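Lids A and B are in the tray, at (603,160) and (603,228). Last is lid C, steered slightly inward so the fingers clear the side wall.

Call:
carry_out(rows=[[[0.2, -0.4, 3], [0, 0, 0], 0.77], [[0.2, -0.4, 6], [0, 0, 0], 0.77], [[0.2, -0.4, 8.5], [0, 0, 0], 0.77], [[0.2, -0.4, 9.3], [0, 0, 0], 0.77], [[0.2, -0.4, 9.3], [0, 0, 0], 0.77], [[-0.5, -0.4, 9.3], [0, 0, 0], 0.77], [[-1.2, -0.4, 9.3], [0, 0, 0], 0.77], [[-1.9, -0.4, 9.3], [0, 0, 0], 0.77], [[-2.6, -0.4, 9.3], [0, 0, 0], 0.77], [[-3.4, -0.4, 9.3], [0, 0, 0], 0.77], [[-4.4, -0.4, 9.3], [0, 0, 0], 0.77], [[-5.6, -0.4, 9.3], [0, 0, 0], 0.77]])

```text
clock: 13.0
tool_pos: [0.4458, -0.0558, 0.0076]
eef_rot: [0.727, 0.687, 0.0, 0.0]
contact_force: [0.4, -0.1, -0.2]
opening: 0.231
finger_force: 0.0
```

Call:
carry_out(rows=[[[-1.2, 0.1, 0], [0, 0, 0], 0.77], [[-2.4, 0.3, 0], [0, 0, 0], 0.77], [[-3.6, 0.5, 0], [0, 0, 0], 0.77], [[-4.8, 0.7, 0], [0, 0, 0], 0.77], [[-6, 0.9, 0], [0, 0, 0], 0.77], [[-7.2, 1.1, 0], [0, 0, 0], 0.77], [[-8.4, 1.3, 0], [0, 0, 0], 0.77], [[-9.6, 1.4, 0], [0, 0, 0], 0.77], [[-10.8, 1.4, 0], [0, 0, 0], 0.77], [[-12, 1.4, 0], [0, 0, 0], 0.77], [[-13.2, 1.4, 0], [0, 0, 0], 0.77], [[-14.4, 1.4, 0], [0, 0, 0], 0.77]])

```text
clock: 14.2
tool_pos: [0.4514, -0.2004, 0.0077]
eef_rot: [0.727, 0.687, -0.0, 0.0]
contact_force: [0.1, 0.3, -0.0]
opening: 0.231
finger_force: 0.2
```

Run:
```python
from plant import r;from h import *
go(r,tuple(T0-.085*TY-.029*TX+[0,0,.007]))
```

```text
t 14.2 pos [ 0.4514 -0.2004  0.0077] turn [ 0.   0.  -0.1] F [ 0.1  0.3 -0. ] open 0.231
(np.float64(0.451765), np.float64(-0.24538300000000005), np.float64(0.007)) ->cm [-4.48  0.3   0.07]
```

Finish the push, back out, lift, and retreat to the left-rear so the top camera sees everything.

Call:
carry_out(rows=[[[-1.2, 0, 0], [0, 0, 0], 0.77], [[-2.4, 0, 0], [0, 0, 0], 0.77], [[-3.4, 0, 0], [0, 0, 0], 0.77], [[-4.2, 0, 0], [0, 0, 0], 0.77], [[-4.8, 0, 0], [0, 0, 0], 0.77], [[-5, 0, 0], [0, 0, 0], 0.77], [[-5, 0, 0], [0, 0, 0], 0.77], [[-4, 0, 0], [0, 0, 0], 0.77], [[-2.5, 0, -2], [0, 0, 0], 0.77], [[-1, 0, -6], [0, 0, 0], 0.77], [[0, 0, -11], [0, 0, 0], 0.77], [[0, 0, -15], [0, 0, 0], 0.77]])

```text
clock: 15.4
tool_pos: [0.4516, -0.1963, 0.1598]
eef_rot: [0.725, 0.689, 0.001, -0.001]
contact_force: [1.1, -0.0, 0.4]
opening: 0.233
finger_force: 0.0
```

Call:
carry_out(rows=[[[5, 1, -2], [0, 0, 0], 0.77], [[10, 2, -4], [0, 0, 0], 0.77], [[15, 3, -4], [0, 0, 0], 0.77], [[20, 4, -4], [0, 0, 0], 0.77], [[25, 4, -4], [0, 0, 0], 0.77], [[30, 4, -4], [0, 0, 0], 0.77], [[35, 4, -4], [0, 0, 0], 0.77], [[40, 4, -4], [0, 0, 0], 0.77], [[45, 4, -4], [0, 0, 0], 0.77], [[50, 4, -4], [0, 0, 0], 0.77], [[55, 4, -4], [0, 0, 0], 0.77], [[58, 4, -4], [0, 0, 0], 0.77]])

```text
clock: 16.6
tool_pos: [0.5221, 0.3815, 0.1977]
eef_rot: [0.725, 0.688, 0.0, -0.001]
contact_force: [0.2, -0.2, -0.6]
opening: 0.233
finger_force: 0.0
```

Run:
```python
from plant import r;from h import *
go(r)
s=r.snapshot("top");cv2.imwrite("pics/h.png",cv2.resize(s["image"][:,:,::-1],(800,600),interpolation=cv2.INTER_CUBIC))
```

```text
t 16.6 pos [0.5221 0.3815 0.1977] turn [-0.  -0.1  0.1] F [ 0.2 -0.2 -0.6] open 0.233
```

View pics/h.png

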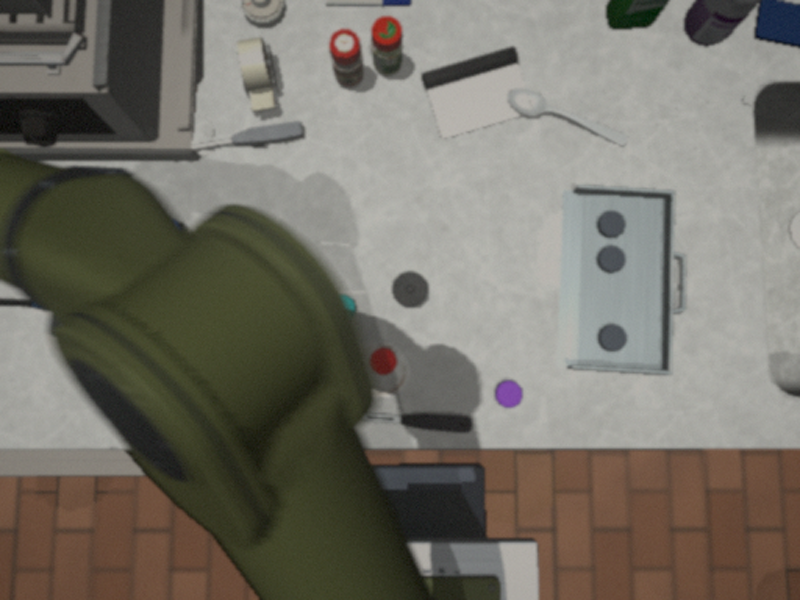

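All three lids are in the tray, at (611,223), (611,259) and (612,337). The plug is still at (410,289). The arm hides the timer, but the tool never came near it below about 0.2 m height.

```bash
python3 -c "
from plant import r
print(r.finish_job())"
```

```text
the job is handed in; nothing more can be done
None
```

I pushed all three lids into the tray, where the last picture shows them lying behind the ramp, and handed the job in at about 17 s. The plug has not moved, and the timer, hidden by the arm in that picture, was never approached; the hand-in call returned no verdict.

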